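# Show the three ends of a brass valve to the inspection camera

### The job

Pick up the brass three-way valve (not the two-ended brass one or the grey one) and show its open ends to the inspection camera: red-banded end, then plain side branch, then blue-banded end, each facing squarely into the lens at the focus point above the yellow cross and held still for a second. Then set it down gently, upright, in the middle of the green tray. Do not bump the camera or its stand.

Things in the scene. Friction and masses are not known exactly. Their poses are not given: they have to be found in the camera images.
- valve_mid (a point): Brass three-way valve, about 0.5 kg, upright: centre where its 3 level ports meet, 24 mm above its flat underside. Body 50 mm wide, top at z +26 mm; square boss on it, 28 x 28 mm, z +26 to +60 mm, flats facing x and y: grip there from above. Open end faces 48 mm out (arms 37 mm thick): red band at +x, plain branch +y, blue band -x. z up; the branch starts pointing roughly to the robot's left.
- focus (a point): Fixed focus point in the air, 150 mm above the bench, about 60 mm ahead of the lens on its axis, right above the yellow cross. Axes as the camera's: z up, the lens looks along -x. A shown end has its face here and points along +x; the middle of the upright valve is then 48 mm away towards -x.
- camera: Black inspection camera on a fixed stand, on the robot's left. Origin on the bench under the housing; z up; lens looks along -x, lens axis 150 mm up, lens front at x = -50 mm, focus at x = -110 mm. Housing 56 mm wide, top at 178 mm. Foot 80 mm wide, 6 mm thick, x = -155 to 35 mm, yellow cross on it under the focus.
- green_tray: Green plastic tray for checked parts, fixed: 150 x 150 mm outside, 142 mm inside, walls 25 mm high, floor 4 mm thick. Origin at the centre of its underside, on the bench; z up. A red tray of the same size stands beside it.
Mind the look-alikes: they are no part of the job. Leave any pink or turquoise look-alike of the part that bears valve_mid alone.

How it is judged:
On the way, in this order (a step that is already met when the one before it is completed fails the run):
1. the red-banded end faces the lens at the focus point (within 20 mm, 12 degrees) (x of focus in the frame of valve_mid between 0.028 and 0.068 m and y of focus in the frame of valve_mid between -0.02 and 0.02 m and z of focus in the frame of valve_mid between -0.02 and 0.02 m and angle between the x axis of valve_mid and the x axis of camera, either way round below 0.22 rad), for 0.5 s.
2. then the plain side branch (x of focus in the frame of valve_mid between -0.02 and 0.02 m and y of focus in the frame of valve_mid between 0.028 and 0.068 m and z of focus in the frame of valve_mid between -0.02 and 0.02 m and angle between the y axis of valve_mid and the x axis of camera, either way round below 0.22 rad), for 0.5 s.
3. then the blue-banded end (x of focus in the frame of valve_mid between -0.068 and -0.028 m and y of focus in the frame of valve_mid between -0.02 and 0.02 m and z of focus in the frame of valve_mid between -0.02 and 0.02 m and angle between the x axis of valve_mid and the x axis of camera, either way round below 0.22 rad), for 0.5 s.
At the end, for the whole second after the job is handed in: The valve stands upright (within about 9 degrees) on the floor of the green tray, its middle within 45 mm of the tray's centre along each side, and is released (x of valve_mid in the frame of green_tray between -0.045 and 0.045 m and y of valve_mid in the frame of green_tray between -0.045 and 0.045 m and z of valve_mid in the frame of green_tray between 0.02 and 0.036 m and angle between valve_mid's own z axis and vertical below 0.15 rad); the robot touches nothing.
It fails at once if the camera or its stand is bumped (over 3 N) (contact force between camera and anything else above 3 N).
It fails at once if the valve is dropped or rammed into the tray (over 60 N) (contact force between green_tray and anything else above 60 N).
It also fails if it takes over 58 s, if anything falls off the work surface, if the arm or the gripper's body presses on something with over 40 N, if the wrist force passes 120 N, or if a joint passes its speed limit or range.

### The arm

A 7-joint arm with a two-finger parallel gripper is mounted at the origin on the work surface. World frame = base frame: x ahead of the robot, y to its left, z up, the work surface at z = 0. Lengths are in m, angles in rad, forces in N, time in s.
With the tool pointing down it reaches from about 0.4 to 0.925 m from the base axis. Payload 5.6 kg.
Tool frame: the origin (TCP) lies midway between the tips of the shut fingers; the grasp point (between the pads) lies arm.pinch_z behind it (arm.pinch_z is the distance from the TCP to the grasp point, in m); z points along the fingers, x is the direction in which the jaws open and shut, and the axes are right-handed (so a half turn about z gives the same grasp; the last joint's range is limited). The gripper opens to 85 mm and grips with 20 to 120 N. Pads are 22 mm wide; open, the fingers measure 114 mm over their backs; the gripper's body (76 mm by 85 mm) begins 54 mm behind the grasp point. The pads swing forward as they close: fully open they stand 13 mm farther back than shut.
Start: joints at [-1.15, 0.468, -0.012, 1.603, 0.006, 1.071, -0.056], TCP at [0.291, 0.581, 0.231] pointing down, gripper open.
Joint ranges: [-2.53, 2.53], [-0.31, 2.02], [-1.57, 1.55], [0.28, 2.44], [-1.29, 4.43], [0.15, 1.84], [-2.92, 2.92]. Speed limits (rad/s): [2.57, 2.57, 3.14, 3.14, 3.14, 3.14, 3.14].

### API

Orientations are given as a rotation vector (axis times angle).
In Python, from station import arm gives the robot as it stands.
- The arm moves only by the tool apply_moves, never from a script. Its argument "rows" is a list of rows, each a list of 5 numbers: the shift along the tool's x, y, z in cm, then the turn about the tool's z in degrees, then the closure in counts, from 0 (fully open) to 255 (shut). In form: [[x, y, z, yaw, jaw], ...]. A call has 1 to 10 rows; each row shifts and turns the commanded pose from where the row before left it, along the tool's axes as they then stand; what a row does not reach is not made up. A row lasts 1/10 s, in which the tool goes at most 50 mm and 8.59 degrees, less where a joint would pass 70% of its speed; a pose out of reach is approached as far as the arm can. A call with a gripper value outside its range is refused whole. The fingers move at their own pace and stop on an object; the grip force is fixed at half the most. Time passes only in rows, so rows that do not move let the fingers close. It gives the time, the measured TCP pose, the force and the opening at its end, in the units of the state.
- arm.read_state(): the state, without advancing time (a new reading comes with each control period).
- arm.camera(name): name is "scene" or "top" or "wrist"; returns (picture, depth): 480x640x3 uint8, blue, green, red; 480x640 float32, m along the optical axis (not along the pixel's ray), 0 where there is no reading.
- arm.camera_model(name): a dict with "K" (3x3 intrinsics, pixels), "origin" and "orientation" of the camera in the world. Camera axes: x right, y up, looking along -z (the intrinsics and any distortion apply to the point x, -y, -z); pixel columns grow to the right and rows downward; lengths in m; the calibration is good to about 2 mm. A picture is of the moment at which its call begins: read the wrist's pose just before it. camera_model takes no time and is no camera call; for the wrist camera it gives the pose at the moment of the call.
- arm.job_done(): hands the job in, once; it reports no verdict.
Trained networks look in the newest picture that a camera, given by its name, has taken for a name from the list of things; names that differ only in an ending like _2 or _b are one class to them, and where a whole thing is asked for, a point or a joint stands for the part that bears it (a point fixed in the world has none). Each returns a list of dicts, best first, with "score" (0 to 1); they miss things now and then, are a little off and sometimes report something else, mostly with a low value. They report only what shows in the picture. A call takes as long as a camera call. They do not tell look-alikes from the thing itself.
- arm.recognise(query, camera): "rect" ([left, top, right, bottom] in pixels, round what is visible of it).
The state is a dict: "time_s": time; "joint_positions": joint angles; "joint_vel": joint speeds; "tau": joint torques, N m; "position": TCP position; "tool_rot": TCP orientation; "contact_force": force on the tool from outside, world axes, zero at the start; "torque": the same for the moment, N m; "width": opening from 0.0 (shut) to 1.0 (fully open).
Only numpy, scipy, OpenCV 4.12 (cv2) and the standard library are available. Lean on these libraries where they do the work, as an engineer would, in place of code of your own. Each camera call takes 0.05 s, during which the arm holds its last target.

## Working session

There is one attempt and no reset: what is moved stays moved. The work goes in short steps, Python scripts to look and compute and a tool call to move; the robot and the scene stay as the last step left them, time stands still between calls to the robot, and variables do not carry over. Pictures are saved under pics/ and viewed, and the job is handed in when it is done.

Besides the shell and the picture viewer there is one more tool, called after "Call:" as a command line: name --pt "numbers of a row" for each row, then --argument value for the rest. apply_moves: Moves the arm, as the interface text tells. Its arguments: {"type":"object","properties":{"rows":{"type":"array"}},"required":["rows"]}

```bash
mkdir -p pics; ls; python3 - <<'E'
from station import arm
import cv2
print(arm.read_state(), arm.pinch_z)
for n in ("scene","top"):
    p,d=arm.camera(n); cv2.imwrite(f"pics/{n}0.png",p)
    m=arm.camera_model(n);print(n,m)
    for q in ("valve_mid","camera","green_tray"):
        print(q,arm.recognise(q,n))
E
```

```text
pics
{'time_s': 0.0, 'joint_positions': array([-1.15000706,  0.46838132, -0.01161532,  1.60364943,  0.00600556,
        1.07139165, -0.05629616]), 'joint_vel': array([-1.57263119e-03, -7.38672793e-04,  3.10152402e-04, -1.42032154e-03,
        2.03163411e-04, -5.57968467e-04,  3.02249751e-05]), 'tau': array([ 2.70531573e-04, -5.32399893e+01,  2.20273167e-02, -2.51308519e+01,
        1.15188950e-02,  7.69299018e-03, -3.89367301e-06]), 'position': array([0.29057283, 0.58079906, 0.23032497]), 'tool_rot': array([ 2.67166192e+00,  1.65083115e+00, -2.28969963e-03]), 'contact_force': array([-0.8814279 ,  0.2775418 , -0.29040868]), 'torque': array([-0.02339072, -0.0417425 , -0.03578995]), 'width': 1.000189025959511} 0.0187
scene {'K': array([[503.3686344 ,   0.        , 322.78696963],
       [  0.        , 503.3686344 , 239.5059628 ],
       [  0.        ,   0.        ,   1.        ]]), 'origin': array([1.22626994, 0.2949601 , 1.1498147 ]), 'orientation': array([0.39601712, 0.58405909, 1.86743067])}
valve_mid [{'rect': [330.4, 211.5, 358.3, 246.5], 'score': 0.94}, {'rect': [385.0, 230.9, 421.8, 265.7], 'score': 0.72}, {'rect': [358.6, 283.7, 395.3, 323.0], 'score': 0.6}]
camera [{'rect': [429.8, 227.8, 500.3, 337.3], 'score': 0.84}]
green_tray [{'rect': [145.8, 205.4, 221.4, 269.3], 'score': 0.63}]
top {'K': array([[506.7693529 ,   0.        , 323.94438839],
       [  0.        , 506.7693529 , 238.41540492],
       [  0.        ,   0.        ,   1.        ]]), 'origin': array([0.34402384, 0.0189052 , 1.13672091]), 'orientation': array([ 0.17247333, -0.17679014, -1.55322177])}
valve_mid [{'rect': [209.0, 276.9, 249.0, 319.8], 'score': 0.72}, {'rect': [225.5, 200.9, 260.1, 247.5], 'score': 0.71}, {'rect': [290.9, 280.9, 324.7, 325.0], 'score': 0.6}]
camera [{'rect': [104.7, 222.1, 181.5, 311.4], 'score': 0.63}]
green_tray [{'rect': [449.4, 198.8, 517.5, 267.8], 'score': 0.81}]
```

View pics/scene0.png

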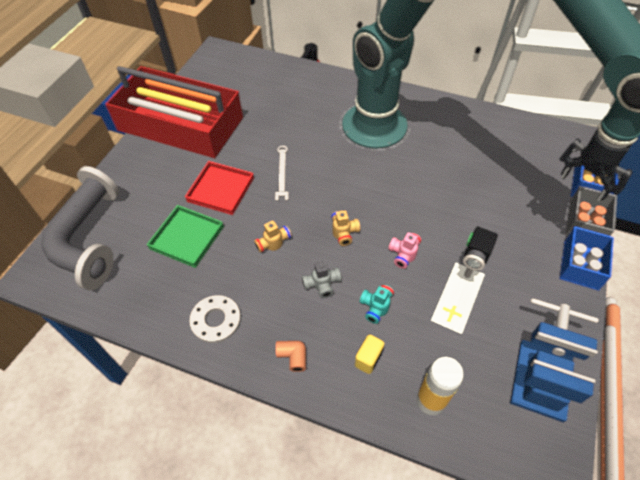

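View pics/top0.png

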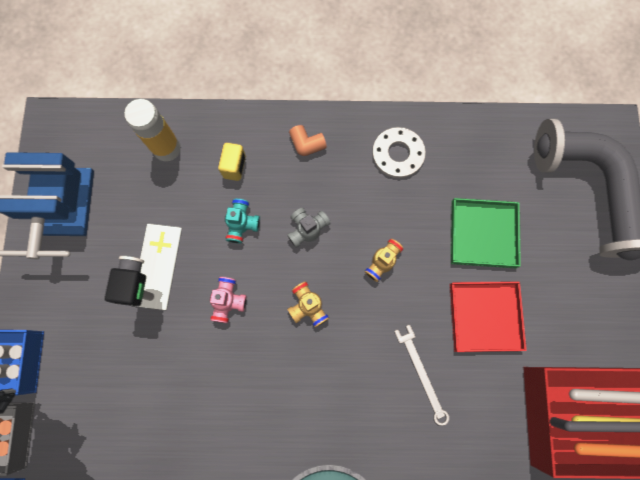

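```bash
python3 - <<'E'
import cv2
a=cv2.imread("pics/top0.png")[180:340,90:350]; cv2.imwrite("pics/topc.png",cv2.resize(a,None,fx=3,fy=3,interpolation=2))
a=cv2.imread("pics/scene0.png")[190:350,310:510]; cv2.imwrite("pics/scenec.png",cv2.resize(a,None,fx=3.7,fy=3.7,interpolation=2))
E
```

```text
(no output)
```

View pics/topc.png

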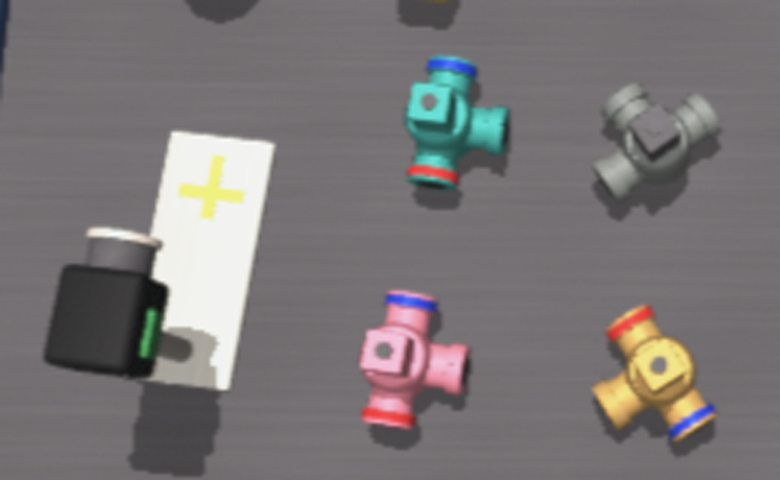

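View pics/scenec.png

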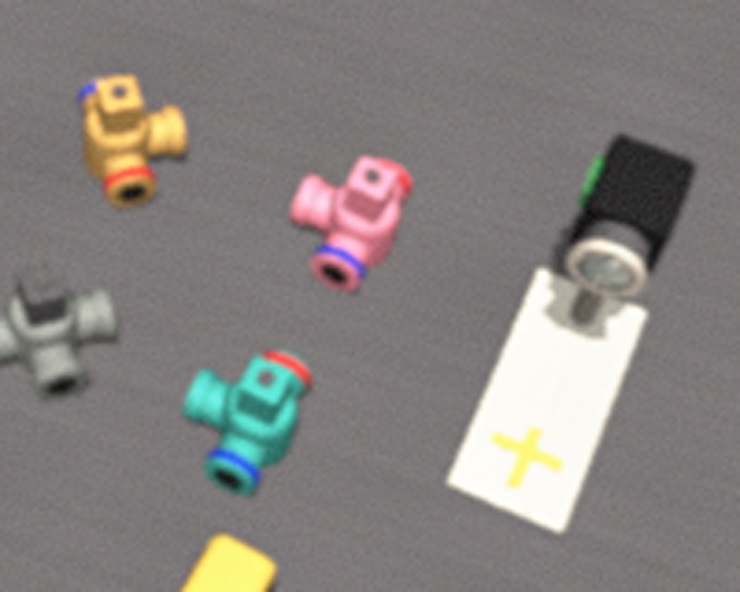

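Candidates in the top view:
- Brass three-way with red and blue bands at (309,304): this is the target.
- Brass two-ended at (385,260).
- Grey at (310,227).
- Pink at (225,299).
- Turquoise at (238,220).

The crop shows the brass one with its plain branch pointing left. Next I'll measure it.

```bash
cat > h.py <<'E'
from station import arm
import numpy as np,cv2
from scipy.spatial.transform import Rotation as R
def cloud(n):
    p,d=arm.camera(n);m=arm.camera_model(n);K=m["K"]
    v,u=np.mgrid[:480,:640]
    P=np.stack([(u-K[0,2])/K[0,0]*d,-(v-K[1,2])/K[1,1]*d,-d],-1)
    return p,d,R.from_rotvec(m["orientation"]).apply(P.reshape(-1,3)).reshape(480,640,3)+m["origin"]
def rectinfo(pts):
    return cv2.minAreaRect((pts[:,:2]*1000).astype(np.float32))
E
python3 - <<'E'
from h import *
for n,vr,cr,tr in (("top",(285,278,332,330),(90,200,200,330),(440,190,530,275)),("scene",(325,205,365,250),(425,220,505,340),(140,200,228,272))):
    p,d,W=cloud(n); hsv=cv2.cvtColor(p,cv2.COLOR_BGR2HSV).astype(int)
    H,S,V=hsv[...,0],hsv[...,1],hsv[...,2]
    def box(r):
        m=np.zeros((480,640),bool);m[r[1]:r[3],r[0]:r[2]]=1;return m&(d>0)
    b=box(vr); Z=W[...,2]
    t=W[b&(Z>.077)&(Z<.1)]; print(n,"boss",len(t),t.mean(0),rectinfo(t))
    for nm,mm in (("red",(H<6)|(H>174)),("blue",(H>110)&(H<130))):
        s=b&mm&(S>130); print(nm,s.sum(),np.median(W[s],0))
    a=W[b&(Z>.012)];print("all",a.mean(0))
    c=box(cr); w=c&(S<50)&(V>170)&(Z<.03); y=c&(H>20)&(H<35)&(S>80)&(Z<.03)
    print("cross",y.sum(),W[y].mean(0),"foot",rectinfo(W[w|y]))
    hsg=W[c&(Z>.165)]; print("housing",hsg.mean(0),rectinfo(hsg))
    g=W[box(tr)&(H>45)&(H<80)&(S>100)];print("tray",rectinfo(g),np.median(g,0),g[:,2].max())
E
```

```text
top boss 183 [0.44828835 0.04702736 0.08450933] ((448.7136535644531, 47.07178497314453), (27.91598892211914, 27.62021827697754), 34.549190521240234)
red 45 [0.48303286 0.06988641 0.0403087 ]
blue 37 [0.41495746 0.02377543 0.03936822]
all [0.44311323 0.0521984  0.04899983]
cross 133 [0.58533183 0.38982088 0.00742673] foot ((535.9581909179688, 410.8798828125), (112.03649139404297, 190.59805297851562), 83.6839599609375)
housing [0.47235085 0.39971192 0.17629799] ((478.01605224609375, 400.779052734375), (56.40580368041992, 90.15309143066406), 83.3741683959961)
tray ((615.7340087890625, -353.25604248046875), (161.7319793701172, 151.32984924316406), 86.76651000976562) [ 0.61746345 -0.35345813  0.00465814] 0.03220989094286608
scene boss 101 [0.45166886 0.04649997 0.08309947] ((449.8152160644531, 45.658470153808594), (32.83283615112305, 28.00269889831543), 35.15057373046875)
red 16 [0.48496628 0.06879137 0.03757692]
blue 3 [0.4208989  0.01225732 0.03639525]
all [0.4586428  0.05582567 0.04611034]
cross 95 [0.58494134 0.39006234 0.0059772 ] foot ((531.5302124023438, 396.0128479003906), (83.07574462890625, 198.66671752929688), 83.72526550292969)
housing [0.47855407 0.40086222 0.17523158] ((478.69158935546875, 400.6649169921875), (55.71677017211914, 94.94037628173828), 83.56600189208984)
tray ((617.0965576171875, -349.8603820800781), (155.72694396972656, 152.55784606933594), 86.12552642822266) [ 0.61460479 -0.3533872   0.00440136] 0.03000080407975192
```

Call:
apply_moves --pt "-1 1 0 0 0" --pt "-2 1.9 0 0 0" --pt "-2.5 2.3 0 0 0" --pt "-2.5 2.3 0 0 0" --pt "-2.5 2.3 0 0 0" --pt "-2.5 2.3 0 0 0" --pt "-2.5 2.3 0 0 0" --pt "-2.5 2.3 0 0 0" --pt "-2.5 2.3 0 0 0" --pt "-2.5 2.3 0 0 0"

```text
time_s: 1.5
position: [0.3786, 0.2779, 0.2315]
tool_rot: [2.673, 1.65, 0.001]
contact_force: [-0.5, 0.6, -0.7]
width: 0.997
```

Call:
apply_moves --pt "-2.5 2.3 0 0 0" --pt "-2.5 2.3 0 0 0" --pt "-2.5 2.3 0 0 0" --pt "-2.5 2.3 0 0 0" --pt "-2.5 2.3 0 0 0" --pt "-2.5 2.3 0 0 0" --pt "-2 1.8 0 0 0" --pt "-0.7 0.9 0 0 0" --pt "0 0 0 5 0" --pt "0 0 0 8 0"

```text
time_s: 2.5
position: [0.4465, 0.048, 0.2313]
tool_rot: [-2.846, -1.33, -0.0]
contact_force: [0.5, -0.3, -1.3]
width: 0.997
```

Call:
apply_moves --pt "0 0 0 8 0" --pt "0 0 0 8 0" --pt "0 0 0 8 0" --pt "0 0 0 8 0" --pt "0 0 0 8 0" --pt "0 0 0 8 0" --pt "0 0 0 8 0" --pt "0 0 0 8 0" --pt "0 0 0 8 0" --pt "0 0 0 8 0"

```text
time_s: 3.5
position: [0.4463, 0.0487, 0.2313]
tool_rot: [-3.035, 0.809, 0.0]
contact_force: [-0.4, -0.8, -0.8]
width: 1.002
```

Call:
apply_moves --pt "0 0 0 8 0" --pt "0 0 0 8 0" --pt "0 0 0 6 0" --pt "0 0 0 3.8 0" --pt "0 0 0 0 0" --pt "0 0 0 0 0"

```text
time_s: 4.1
position: [0.4465, 0.0485, 0.2313]
tool_rot: [-2.783, 1.457, 0.0]
contact_force: [-0.4, -0.9, 0.3]
width: 1.0
```

```bash
cat >> h.py <<'E'
def goto(xy,z,psi):
    "shift in tool axes (cm) and turn (deg) from the measured pose"
    s=arm.read_state();r=R.from_rotvec(s["tool_rot"]);M=r.as_matrix()
    y=np.degrees(np.arctan2(M[1,0],M[0,0]))
    t=r.inv().apply(np.array([*xy,z])-s["position"])*100
    print("t",s["time_s"],"pos",s["position"].round(4),"psi",y.round(2),"tilt",np.degrees(np.arccos(-M[2,2])).round(2),"j",s["joint_positions"].round(2),"F",s["contact_force"].round(1),"w",s["width"])
    print("shift cm",t.round(2),"turn",((y-psi+180)%360-180).round(2))
E
python3 - <<'E'
from h import *
p,d,W=cloud("wrist");cv2.imwrite("pics/w1.png",p)
goto((.4487,.047),.10,-55.4)
t=W[(W[...,2]>.077)&(W[...,2]<.09)&(d>0)&(np.hypot(W[...,0]-.449,W[...,1]-.047)<.04)]
print(len(t),t.mean(0),rectinfo(t))
E
```

```text
t 4.15 pos [0.4466 0.0485 0.2313] psi -55.27 tilt 0.02 j [-0.62  0.12  0.48  2.1  -0.07  0.94 -1.07] F [0.2 0.4 0.3] w 0.9970002538584
shift cm [ 0.24 -0.09 13.13] turn 0.13
1478 [0.44983581 0.04566648 0.08653032] ((448.8482360839844, 44.71910095214844), (28.582679748535156, 27.832569122314453), 34.007606506347656)
```

View pics/w1.png

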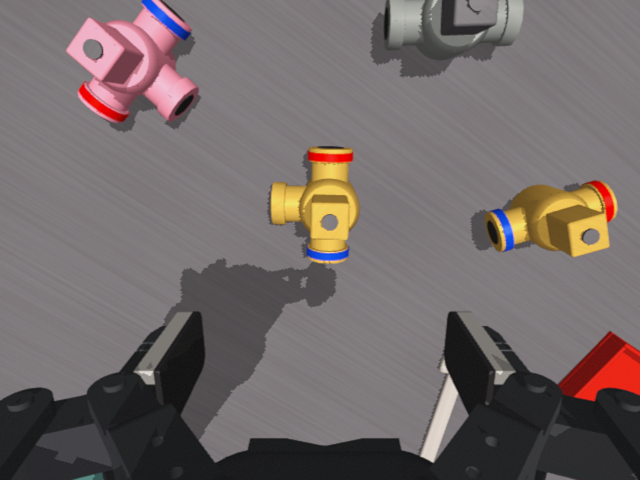

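The wrist view shows the target centred at (328,205): red up, blue down, plain branch left. The pink and two-ended ones are well clear, so I'll descend.

Call:
apply_moves --pt "0.36 0 1 0.3 0" --pt "0 0 2.5 0 0" --pt "0 0 3 0 0" --pt "0 0 3 0 0" --pt "0 0 3 0 0" --pt "0 0 2.5 0 0" --pt "0 0 1.5 0 0" --pt "0 0 1 0 0" --pt "0 0 0 0 0" --pt "0 0 0 0 0"

```text
time_s: 5.15
position: [0.4491, 0.045, 0.0564]
tool_rot: [-2.778, 1.467, -0.001]
contact_force: [-1.1, -0.2, -0.1]
width: 1.0
```

Call:
apply_moves --pt "0 0 0 0 100" --pt "0 0 0 0 140" --pt "0 0 0 0 180" --pt "0 0 0 0 220" --pt "0 0 0 0 255" --pt "0 0 0 0 255" --pt "0 0 0 0 255" --pt "0 0 0 0 255" --pt "0 0 0 0 255" --pt "0 0 0 0 255"

```text
time_s: 6.15
position: [0.4492, 0.0455, 0.0569]
tool_rot: [-2.777, 1.467, -0.001]
contact_force: [-0.5, 0.6, 6.3]
width: 0.314
```

Call:
apply_moves --pt "0 0 -0.5 0 255" --pt "0 0 -1 0 255" --pt "0 0 -1.5 0 255" --pt "0 0 -2 0 255" --pt "0 0 -2 0 255" --pt "0 0 -2 0 255" --pt "0 0 -2 0 255" --pt "0 0 -1.1 0 255" --pt "0 0 -0.5 0 255" --pt "0 0 0 0 255"

```text
time_s: 7.15
position: [0.4488, 0.0454, 0.1826]
tool_rot: [-2.778, 1.466, -0.0]
contact_force: [0.7, 0.1, -4.4]
width: 0.314
```

```bash
python3 - <<'E'
from h import *
p,d,W=cloud("wrist");cv2.imwrite("pics/w2.png",p)
goto((.6327,.3847),.182,83.6)
E
```

```text
t 7.2 pos [0.4484 0.0453 0.182 ] psi -55.67 tilt 0.03 j [-0.61  0.2   0.49  2.14 -0.13  0.82 -1.01] F [-0.5 -0.1 -5.2] w 0.31257566901950706
shift cm [-1.763e+01 -3.436e+01 -2.000e-02] turn -139.27
```

View pics/w2.png

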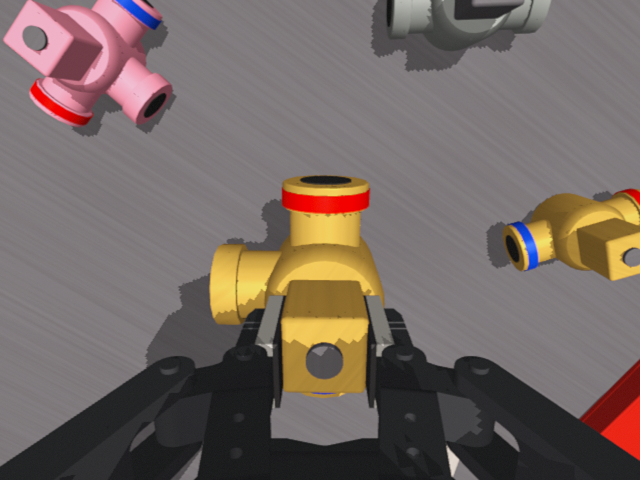

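The grasp is square: boss between the pads, red up, branch left, clear of the bench. Now I'll carry it to the focus, then turn.

Call:
apply_moves --pt "-0.6 -1.2 0 0 255" --pt "-1.15 -2.25 0 0 255" --pt "-1.15 -2.25 0 0 255" --pt "-1.15 -2.25 0 0 255" --pt "-1.15 -2.25 0 0 255" --pt "-1.15 -2.25 0 0 255" --pt "-1.15 -2.25 0 0 255" --pt "-1.15 -2.25 0 0 255" --pt "-1.15 -2.25 0 0 255" --pt "-1.15 -2.25 0 0 255"

```text
time_s: 8.2
position: [0.564, 0.2585, 0.1804]
tool_rot: [2.777, -1.465, -0.002]
contact_force: [-0.7, -0.4, -3.6]
width: 0.32
```

Call:
apply_moves --pt "-1.15 -2.25 0 0 255" --pt "-1.15 -2.25 0 0 255" --pt "-1.15 -2.25 0 0 255" --pt "-1.15 -2.25 0 0 255" --pt "-1.15 -2.25 0 0 255" --pt "-0.6 -1.2 0 0 255" --pt "-0.33 -0.46 0 0 255" --pt "0 0 0 -3 255" --pt "0 0 0 -7 255" --pt "0 0 0 -8 255"

```text
time_s: 9.2
position: [0.6324, 0.3843, 0.1805]
tool_rot: [2.974, -1.006, -0.002]
contact_force: [0.0, 0.5, -4.3]
width: 0.313
```

Call:
apply_moves --pt "0 0 0 -8 255" --pt "0 0 0 -8 255" --pt "0 0 0 -8 255" --pt "0 0 0 -8 255" --pt "0 0 0 -8 255" --pt "0 0 0 -8 255" --pt "0 0 0 -8 255" --pt "0 0 0 -8 255" --pt "0 0 0 -8 255" --pt "0 0 0 -8 255"

```text
time_s: 10.2
position: [0.6326, 0.384, 0.1807]
tool_rot: [2.926, 1.141, -0.004]
contact_force: [-0.7, -0.1, -5.2]
width: 0.317
```

Call:
apply_moves --pt "0 0 0 -8 255" --pt "0 0 0 -8 255" --pt "0 0 0 -8 255" --pt "0 0 0 -8 255" --pt "0 0 0 -6 255" --pt "0 0 0 -3 255" --pt "0 0 0 0 255" --pt "0 0 0 0 255"

```text
time_s: 11.0
position: [0.6329, 0.384, 0.1812]
tool_rot: [-2.349, -2.086, 0.003]
contact_force: [-0.4, 0.5, -5.6]
width: 0.318
```

```bash
python3 - <<'E'
from h import *
goto((.6327,.3847),.183,83.6)
for n in("top","scene"):
    p,d,W=cloud(n)
    a=p[150:350,60:300] if n=="top" else p[180:380,340:580]
    cv2.imwrite(f"pics/{n}3.png",cv2.resize(a,None,fx=3,fy=3,interpolation=2))
goto((.6327,.3847),.183,83.6)
E
```

```text
t 11.0 pos [0.6329 0.384  0.1812] psi 83.21 tilt 0.1 j [-0.48  0.68 -0.18  1.38  0.12  1.1   0.78] F [-0.4  0.5 -5.6] w 0.31828468435117474
shift cm [ 0.06 -0.03 -0.18] turn -0.39
t 11.1 pos [0.633  0.3844 0.1817] psi 83.26 tilt 0.05 j [-0.48  0.68 -0.18  1.38  0.12  1.1   0.78] F [ 0.4 -0.1 -5.1] w 0.3171948476871437
shift cm [ 0.03 -0.03 -0.13] turn -0.34
```

View pics/top3.png

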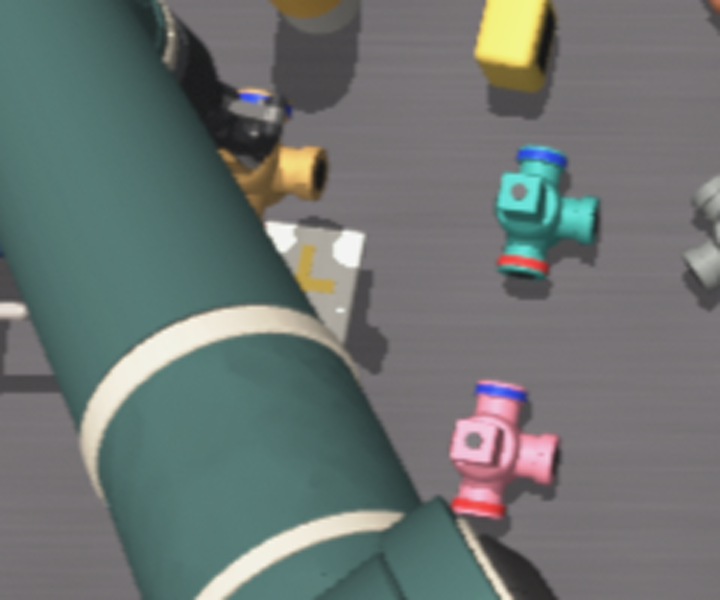

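View pics/scene3.png

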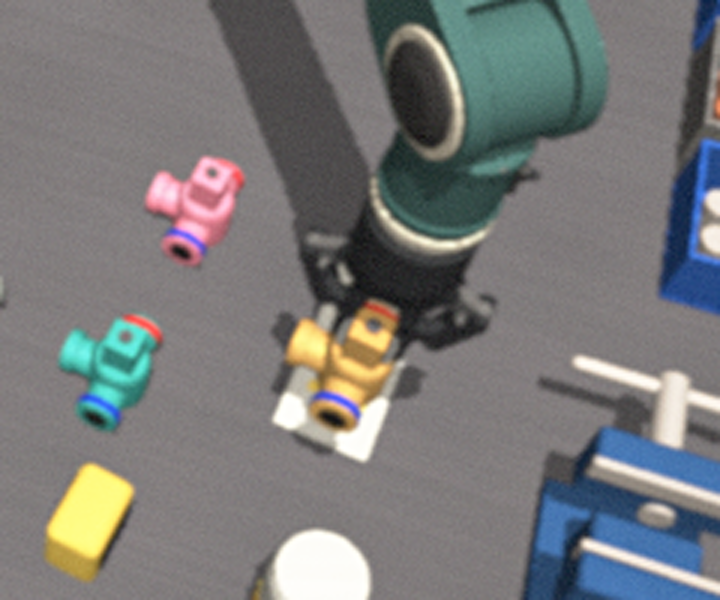

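The red end points at the lens, and blue points away along the foot. I'll hold it, then turn 90° for the branch and another 90° for the blue end.

Call:
apply_moves --pt "0 0 -0.1 -0.3 255" --pt "0 0 0 0 255" --pt "0 0 0 0 255" --pt "0 0 0 0 255" --pt "0 0 0 0 255" --pt "0 0 0 0 255" --pt "0 0 0 0 255" --pt "0 0 0 0 255" --pt "0 0 0 0 255" --pt "0 0 0 0 255"

```text
time_s: 12.1
position: [0.6332, 0.3845, 0.1833]
tool_rot: [2.342, 2.094, 0.0]
contact_force: [0.0, -0.6, -5.0]
width: 0.32
```

Call:
apply_moves --pt "0 0 0 4 255" --pt "0 0 0 8 255" --pt "0 0 0 8 255" --pt "0 0 0 8 255" --pt "0 0 0 8 255" --pt "0 0 0 8 255" --pt "0 0 0 8 255" --pt "0 0 0 8 255" --pt "0 0 0 8 255" --pt "0 0 0 8 255"

```text
time_s: 13.1
position: [0.633, 0.3849, 0.1833]
tool_rot: [-3.135, -0.2, 0.0]
contact_force: [-0.4, 0.1, -4.4]
width: 0.315
```

Call:
apply_moves --pt "0 0 0 8 255" --pt "0 0 0 6 255" --pt "0 0 0 0 255" --pt "0 0 0 0 255"

```text
time_s: 13.5
position: [0.633, 0.3849, 0.1833]
tool_rot: [-3.137, 0.17, 0.0]
contact_force: [0.2, 1.1, -4.3]
width: 0.317
```

```bash
python3 - <<'E'
from h import *
for n in("scene",):
    p,d,W=cloud(n)
    a=p[180:380,340:580]
    cv2.imwrite(f"pics/{n}4.png",cv2.resize(a,None,fx=3,fy=3,interpolation=2))
goto((.6327,.3847),.183,-6.4)
E
```

```text
t 13.55 pos [0.6331 0.3848 0.1833] psi -6.23 tilt 0.01 j [-0.7   0.67  0.18  1.4  -0.12  1.09 -0.61] F [-0.5 -0.1 -4.5] w 0.31611060467963137
shift cm [-0.03  0.01  0.03] turn 0.17
```

View pics/scene4.png

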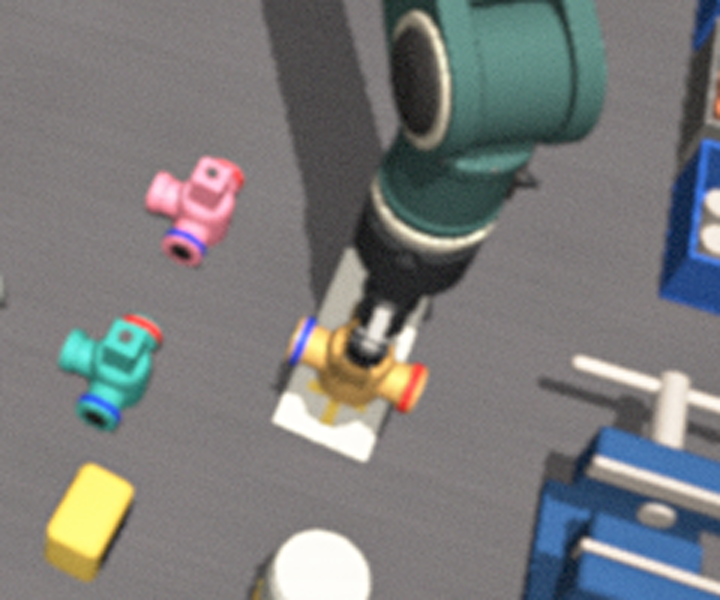

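The red and blue ends now lie crosswise, so the branch faces the lens. I'll hold it, then turn to blue.

Call:
apply_moves --pt "0 0 0 0 255" --pt "0 0 0 0 255" --pt "0 0 0 0 255" --pt "0 0 0 0 255" --pt "0 0 0 0 255" --pt "0 0 0 0 255" --pt "0 0 0 0 255" --pt "0 0 0 0 255" --pt "0 0 0 0 255" --pt "0 0 0 0 255"

```text
time_s: 14.55
position: [0.6332, 0.3846, 0.1833]
tool_rot: [-3.137, 0.175, -0.0]
contact_force: [-0.3, -0.6, -5.0]
width: 0.318
```

Call:
apply_moves --pt "0 0 0 4 255" --pt "0 0 0 8 255" --pt "0 0 0 8 255" --pt "0 0 0 8 255" --pt "0 0 0 8 255" --pt "0 0 0 8 255" --pt "0 0 0 8 255" --pt "0 0 0 8 255" --pt "0 0 0 8 255" --pt "0 0 0 8 255"

```text
time_s: 15.55
position: [0.633, 0.3849, 0.1833]
tool_rot: [-2.359, 2.075, 0.001]
contact_force: [-0.0, -0.4, -4.4]
width: 0.322
```

Call:
apply_moves --pt "0 0 0 8 255" --pt "0 0 0 6 255" --pt "0 0 0 0 255" --pt "0 0 0 0 255"

```text
time_s: 15.95
position: [0.633, 0.385, 0.1832]
tool_rot: [2.098, -2.338, -0.0]
contact_force: [-0.1, 0.0, -4.2]
width: 0.317
```

```bash
python3 - <<'E'
from h import *
for n in("scene",):
    p,d,W=cloud(n)
    a=p[180:380,340:580]
    cv2.imwrite(f"pics/{n}5.png",cv2.resize(a,None,fx=3,fy=3,interpolation=2))
goto((.6327,.3847),.183,-96.4)
goto((.616,-.352),.183,-96.4)
E
```

```text
t 16.0 pos [0.633  0.3848 0.1833] psi -96.23 tilt 0.01 j [-0.92  0.71  0.54  1.42 -0.38  1.12 -2.  ] F [-0.1 -0.7 -4.2] w 0.31591530721324745
shift cm [0.02 0.03 0.03] turn 0.17
t 16.0 pos [0.633  0.3848 0.1833] psi -96.23 tilt 0.01 j [-0.92  0.71  0.54  1.42 -0.38  1.12 -2.  ] F [-0.1 -0.7 -4.2] w 0.31591530721324745
shift cm [ 7.343e+01 -6.310e+00  1.000e-02] turn 0.17
```

View pics/scene5.png

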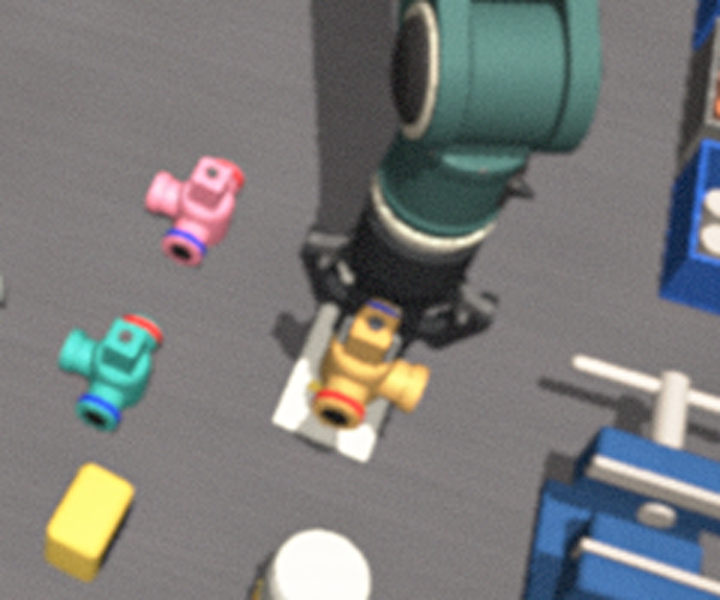

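Call:
apply_moves --pt "0 0 0 0 255" --pt "0 0 0 0 255" --pt "0 0 0 0 255" --pt "0 0 0 0 255" --pt "0 0 0 0 255" --pt "0 0 0 0 255" --pt "0 0 0 0 255" --pt "0 0 0 0 255" --pt "0 0 0 0 255" --pt "0 0 0 0 255"

```text
time_s: 17.0
position: [0.6331, 0.3846, 0.1833]
tool_rot: [-2.095, 2.341, -0.0]
contact_force: [0.2, 0.2, -5.8]
width: 0.314
```

Blue faced the lens and was held for a second. Now I'll carry it to the tray.

Call:
apply_moves --pt "1 -0.1 0 0 255" --pt "2 -0.2 0 0 255" --pt "2.5 -0.22 0 0 255" --pt "2.5 -0.22 0 0 255" --pt "2.5 -0.22 0 0 255" --pt "2.5 -0.22 0 0 255" --pt "2.5 -0.22 0 0 255" --pt "2.5 -0.22 0 0 255" --pt "2.5 -0.22 0 0 255" --pt "2.5 -0.22 0 0 255"

```text
time_s: 18.0
position: [0.6279, 0.1517, 0.1836]
tool_rot: [-2.093, 2.342, -0.0]
contact_force: [1.1, 0.4, -4.5]
width: 0.319
```

Call:
apply_moves --pt "2.5 -0.22 0 0 255" --pt "2.5 -0.22 0 0 255" --pt "2.5 -0.22 0 0 255" --pt "2.5 -0.22 0 0 255" --pt "2.5 -0.22 0 0 255" --pt "2.5 -0.22 0 0 255" --pt "2.5 -0.22 0 0 255" --pt "2.5 -0.22 0 0 255" --pt "2.5 -0.22 0 0 255" --pt "2.5 -0.22 0 0 255"

```text
time_s: 19.0
position: [0.6216, -0.0991, 0.1837]
tool_rot: [-2.093, 2.342, -0.001]
contact_force: [-0.2, 0.4, -4.5]
width: 0.317
```

Call:
apply_moves --pt "2.5 -0.22 0 0 255" --pt "2.5 -0.22 0 0 255" --pt "2.5 -0.22 0 0 255" --pt "2.5 -0.22 0 0 255" --pt "2.5 -0.22 0 0 255" --pt "2.5 -0.22 0 0 255" --pt "2.5 -0.22 0 0 255" --pt "2.5 -0.22 0 0 255" --pt "2.5 -0.22 0 0 255" --pt "2 -0.1 0 0 255"

```text
time_s: 20.0
position: [0.6145, -0.3456, 0.1836]
tool_rot: [2.092, -2.343, 0.001]
contact_force: [0.9, 0.3, -4.6]
width: 0.318
```

Call:
apply_moves --pt "0.9 0 0 0 255" --pt "0 0 0 0 255" --pt "0 0 0 0 255"

```text
time_s: 20.3
position: [0.6148, -0.3508, 0.1832]
tool_rot: [-2.094, 2.34, 0.001]
contact_force: [-0.5, -0.4, -4.9]
width: 0.315
```

```bash
python3 - <<'E'
from h import *
p,d,W=cloud("scene")
cv2.imwrite("pics/scene6.png",p)
goto((.616,-.352),.061,-96.4)
E
```

```text
t 20.35 pos [ 0.6151 -0.3501  0.1831] psi -96.29 tilt 0.09 j [ 0.08  0.67  0.61  1.52 -0.41  1.09 -0.9 ] F [ 0.3 -0.2 -4.6] w 0.3170169551293676
shift cm [ 0.2  -0.11 12.21] turn 0.11
```

View pics/scene6.png

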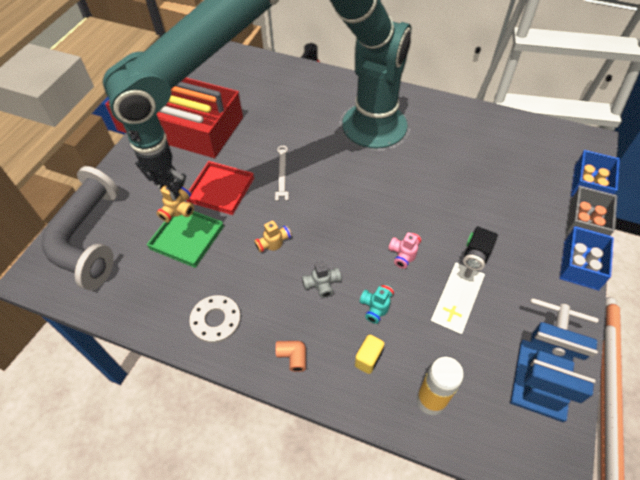

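Above the green tray. I'll lower it, slowly at the end.

Call:
apply_moves --pt "0.2 0 0.6 0 255" --pt "0 0 1.5 0 255" --pt "0 0 2 0 255" --pt "0 0 2 0 255" --pt "0 0 2 0 255" --pt "0 0 1.5 0 255" --pt "0 0 1 0 255" --pt "0 0 0.6 0 255" --pt "0 0 0.2 0 255" --pt "0 0 0 0 255"

```text
time_s: 21.35
position: [0.6147, -0.3541, 0.0696]
tool_rot: [-2.094, 2.341, -0.001]
contact_force: [-0.4, 0.1, -5.6]
width: 0.319
```

Call:
apply_moves --pt "0 0 0.15 0 255" --pt "0 0 0.15 0 255" --pt "0 0 0.15 0 255" --pt "0 0 0.1 0 255" --pt "0 0 0 0 255"

```text
time_s: 21.85
position: [0.6144, -0.3538, 0.0637]
tool_rot: [2.094, -2.341, -0.0]
contact_force: [-0.3, 0.7, -4.3]
width: 0.315
```

Call:
apply_moves --pt "0 0 0.1 0 255" --pt "0 0 0.05 0 255" --pt "0 0 0 0 255"

```text
time_s: 22.15
position: [0.6144, -0.3539, 0.0622]
tool_rot: [2.094, -2.342, -0.0]
contact_force: [-0.7, -0.8, -4.1]
width: 0.319
```

Call:
apply_moves --pt "0 0 0.05 0 255" --pt "0 0 0.05 0 255" --pt "0 0 0 0 255"

```text
time_s: 22.45
position: [0.6144, -0.3539, 0.0612]
tool_rot: [-2.094, 2.342, 0.0]
contact_force: [-0.5, -0.2, -4.6]
width: 0.319
```

Call:
apply_moves --pt "0 0 0.05 0 255" --pt "0 0 0 0 255"

```text
time_s: 22.65
position: [0.6145, -0.3539, 0.0611]
tool_rot: [-2.094, 2.341, -0.0]
contact_force: [0.1, 0.9, -2.6]
width: 0.314
```

Call:
apply_moves --pt "0 0 0.05 0 255" --pt "0 0 0 0 255"

```text
time_s: 22.85
position: [0.6145, -0.354, 0.0611]
tool_rot: [-2.094, 2.341, -0.0]
contact_force: [-3.1, 1.1, 2.6]
width: 0.317
```

The valve's weight is now on the tray floor. I'll open slowly, then retreat.

Call:
apply_moves --pt "0 0 0 0 150" --pt "0 0 0 0 120" --pt "0 0 0 0 80" --pt "0 0 0 0 40" --pt "0 0 0 0 0" --pt "0 0 0 0 0" --pt "0 0 0 0 0" --pt "0 0 0 0 0"

```text
time_s: 23.65
position: [0.6144, -0.3539, 0.0603]
tool_rot: [2.094, -2.342, 0.0]
contact_force: [-0.2, 0.3, -0.2]
width: 1.0
```

Call:
apply_moves --pt "0 0 -0.5 0 0" --pt "0 0 -1 0 0" --pt "0 0 -2 0 0" --pt "0 0 -3 0 0" --pt "0 0 -3 0 0" --pt "0 0 -3 0 0" --pt "0 0 -3 0 0" --pt "0 0 -1 0 0" --pt "0 0 0 0 0" --pt "0 0 0 0 0"

```text
time_s: 24.65
position: [0.6141, -0.3534, 0.2248]
tool_rot: [-2.094, 2.341, 0.002]
contact_force: [0.5, 0.4, 0.2]
width: 1.0
```

```bash
python3 - <<'E'
from h import *
p,d,W=cloud("wrist");cv2.imwrite("pics/w7.png",p)
t=W[(d>0)&(W[...,2]>.081)&(W[...,2]<.095)&(np.hypot(W[...,0]-.615,W[...,1]+.352)<.06)]
print(len(t),t.mean(0),t[:,2].std(),rectinfo(t))
p,d,W=cloud("scene");cv2.imwrite("pics/s7.png",cv2.resize(p[150:300,100:300],None,fx=4,fy=4))
goto((.616,-.352),.06,-96)
E
```

```text
1586 [ 0.61482971 -0.35406281  0.08973809] 0.0017499890430964751 ((613.5902709960938, -354.0110168457031), (27.677459716796875, 28.51769256591797), 83.55703735351562)
t 24.75 pos [ 0.6137 -0.3533  0.2236] psi -96.38 tilt 0.16 j [ 0.07  0.63  0.63  1.48 -0.39  1.16 -0.92] F [ 0.1  0.1 -0.3] w 1.002218795109366
shift cm [-0.13 -0.26 16.36] turn -0.38
```

View pics/w7.png

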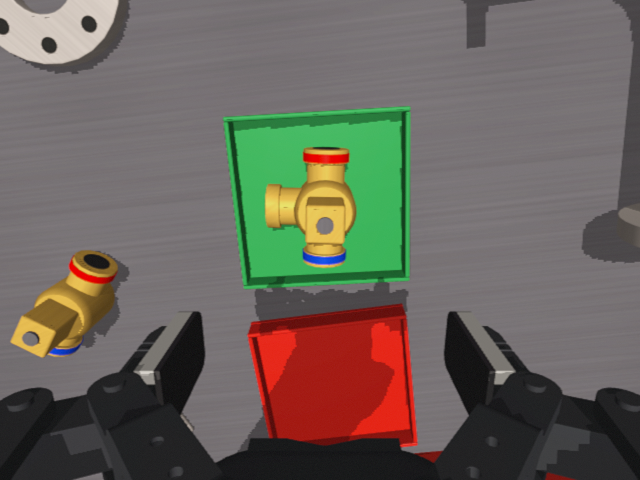

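View pics/s7.png

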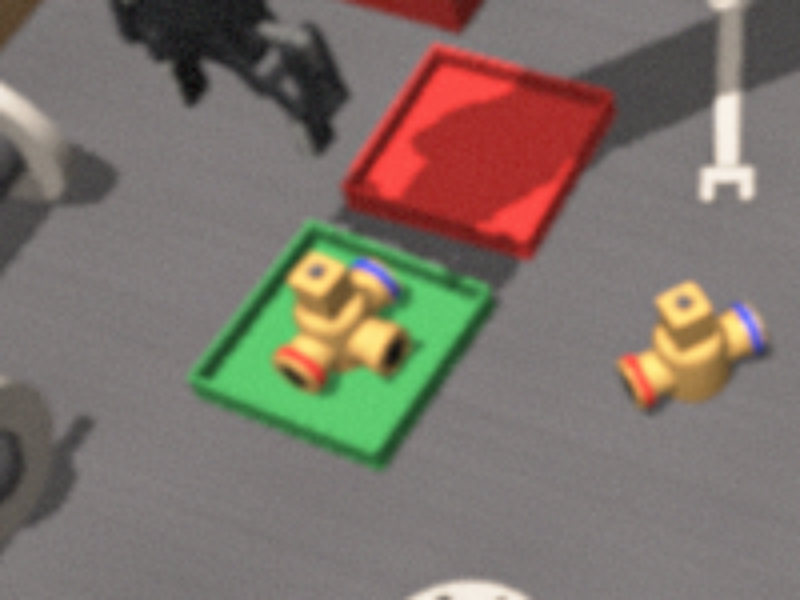

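The valve stands upright and centred in the green tray, with the gripper clear. I'm handing the job in.

```bash
python3 - <<'E'
from station import arm
print(arm.job_done())
E
```

```text
the job is handed in; nothing more can be done
None
```

The job is handed in: the brass three-way valve was shown to the camera and set down upright in the green tray. It took about 25 s of the 58 s allowed. The hand-in gave no verdict.

- **Showing:** I gripped the valve by its boss, held it at the focus point and turned it 90° between ends: red, then plain branch, then blue. Each end was held still for about a second. By the arm's readings the valve was within about 1 mm and 0.5° of the aim I had worked out from the pictures. Scene pictures showed the right end towards the lens each time.
- **Setting down:** I lowered it slowly until a few newtons of weight passed to the tray, opened the jaws and backed off about 16 cm. The last wrist and scene pictures show it upright. The measured boss centre is about 2–3 mm from the tray centre I had measured. The force reading was then near zero.
- **Camera:** The measured forces showed nothing beyond the valve's weight at any of the checks, so I saw no sign of a bump.
- **Disagreements:** The wrist depth put the boss top at 90 mm when 88 mm was expected. Two views differed by about 2 mm on where the valve stood before the grasp. Both are within the stated calibration of about 2 mm.

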